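# Make up two kits for the napkin-ring class

### The arm

A 7-joint arm with a two-finger parallel gripper is mounted at the origin on the work surface. World frame = base frame: x ahead of the robot, y to its left, z up, the work surface at z = 0. Lengths are in mm, angles in degrees, forces in N, time in s.
With the tool pointing down it reaches from about 425 to 875 mm from the base axis. Payload 8.4 kg.
Tool frame: the origin (TCP) lies midway between the tips of the shut fingers; the grasp point (between the pads) lies 19 mm behind it; z points along the fingers, y is the direction in which the jaws open and shut (so a half turn about z gives the same grasp; the last joint's range is limited). The gripper opens to 87 mm and grips with 3 to 60 N. Pads are 19 mm wide; open, the fingers measure 117 mm over their backs; the gripper's body (75 mm by 190 mm) begins 51 mm behind the grasp point.
Start: joints at [-73.522, 19.091, 2.286, 83.961, -0.768, 76.965, -3.352], TCP at [245.196, 601.949, 222.546] pointing down, gripper open.
Joint ranges: [-147.57, 147.57], [-21.85, 119.76], [-74.77, 79.35], [14.55, 137.4], [-85.83, 265.84], [4.83, 119.75], [-152.11, 152.11]. Speed limits (degrees/s): [127.2, 127.2, 159.86, 159.86, 180, 180, 180].

### API

Orientations are given as [roll, pitch, yaw] about the fixed x, y, z axes, in that order (R = Rz(yaw) Ry(pitch) Rx(roll)).
In Python, from cell import r, optics, order gives the robot as it stands. The module is installed in compiled form; this text tells all that it offers.
- The arm moves only by the tool servo_tool, never from a script. Its argument "rows" is a list of rows, each a list of 5 numbers: the shift along the tool's x, y, z in cm, then the turn about the tool's z in rad, then the finger opening in cm, from 0 to 8.7. In form: [[dx, dy, dz, roll, fingers], ...]. A call has 1 to 12 rows; each row is the pose to reach, as a shift and turn from the pose commanded when the call began, along the tool's axes at that moment; what a row does not reach only later rows make up. A row lasts 1/8 s, in which the tool goes at most 62.5 mm and 10.7 degrees, less where a joint would pass 70% of its speed; a pose out of reach is approached as far as the arm can. A call with a gripper value outside its range is refused whole. The fingers move at their own pace and stop on an object; the grip force is fixed at half the most. Time passes only in rows, so rows that repeat a pose let the fingers close. It gives the time, the measured TCP pose, the force and the opening at its end, in the units of the state.
- r.sense(): the state, without advancing time (a new reading comes with each control period).
- optics.camera(name): name is "scene" or "top" or "wrist"; returns a dict with "img" (480x640x3 uint8, red, green, blue), "vertical_fov" (degrees; the focal length in pixels is half the picture's height over the tangent of half this angle, whatever the lens; pixels are square), "cx", "cy" (the principal point, pixels), "cam_to_world" (4x4, takes a point from camera to world coordinates); the wrist camera has in their place "T_tool_cam" (4x4, takes a point from camera to tool coordinates, whose origin is the TCP and whose axes are the flange's). Camera axes: x right, y down, z forward; pixel columns grow to the right and rows downward; lengths in mm; the calibration is good to about 2 mm. The wrist camera is an equidistant fisheye: a pixel r from the principal point sees the ray r / f radians off the axis. A picture is of the moment at which its call begins: read the wrist's pose just before it. There is no depth.
- order.finish_job(): hands the job in, once; it reports no verdict.
The state is a dict: "t": time; "qpos": joint angles; "qvel": joint speeds; "effort": joint torques, N m; "ee_pos": TCP position; "ee_rot": TCP orientation; "force": force on the tool from outside, world axes, zero at the start; "torque": the same for the moment, N m; "opening": finger opening in mm.
Only numpy, scipy, OpenCV 4.12 (cv2) and the standard library are available. Lean on these libraries where they do the work, as an engineer would, in place of code of your own. Each camera call takes 0.05 s, during which the arm holds its last target.

### The job

Make up two class kits. Blue tray: steel block in the cork-lined well, brass ring in the black felt well, wooden hand clamp in the long leather-lined well; yellow tray: white nylon block in the cork well, copper ring in the black felt well. Set each flat on its well's floor inside the rims, rings standing on end, and let go; leave the steel ring and the dark wooden doming block where they are.

Things in the scene. Friction and masses are not known exactly. Their poses are not given: they have to be found in the camera images.
- tray_blue: blue kit tray, fixed, 164 (x) x 144 (y) mm, floor 3 mm thick; rims and dividers 4 mm wide, tops 8 mm above the bench. Origin: centre of underside, z up. Wells, centres in its frame: square 76 x 76 mm with tan cork lining at (x +40, y +30) mm; square 76 x 76 mm with black felt at (-40, +30); long 156 (x) x 56 (y) mm with brown leather at (0, -40).
- tray_yellow: yellow kit tray, fixed, 164 (x) x 144 (y) mm, floor 3 mm thick; rims and dividers 4 mm wide, tops 8 mm above the bench. Origin: centre of underside, z up. Wells, centres in its frame: square 76 x 76 mm with tan cork lining at (x +40, y +30) mm; square 76 x 76 mm with black felt at (-40, +30); long 156 (x) x 56 (y) mm with brown leather at (0, -40). The long one stays empty.
- brass_ring: yellow brass napkin-ring blank, an upright plain tube (open at both ends): 42 mm outside diameter, 32 mm bore, 28 mm tall, about 140 g. Origin: centre of its underside, z along its axis, up.
- copper_ring: reddish copper napkin-ring blank, an upright plain tube (open at both ends): 42 mm outside diameter, 32 mm bore, 28 mm tall, about 145 g. Origin: centre of its underside, z along its axis, up.
- steel_ring: silver-grey steel napkin-ring blank, an upright plain tube (open at both ends): 42 mm outside diameter, 32 mm bore, 28 mm tall, about 130 g. Origin: centre of its underside, z along its axis, up. Belongs to neither kit: stays where it is.
- steel_block: plain grey steel bench block, a square block 46 x 46 mm (x, y) and 28 mm tall, about 460 g. Origin: centre of its underside, z up.
- nylon_block: white nylon bench block, a square block 46 x 46 mm (x, y) and 28 mm tall, about 70 g. Origin: centre of its underside, z up.
- wood_block: dark wooden doming block with a round dark hollow on top, a square block 46 x 46 mm (x, y) and 28 mm tall, about 45 g. Origin: centre of its underside, z up. Belongs to neither kit: stays where it is.
- ring_clamp: wooden hand clamp lying on the bench: mid-brown wooden bar 90 (its x, lengthwise) x 26 (y) x 26 mm tall with dark leather ends and a brass band round the middle, about 50 g. Origin: centre of its underside, z up.
Things that resemble listed ones, but are neither listed nor needed, are in the scene too. There is more than one size of the ring_clamp; the job needs the middle-sized. What is shaped like the steel_block but green is not meant.

How it is judged:
By the outcome, as a careful person would: the job done as asked, in the order asked, and still so for the second after the job is handed in, with the robot touching nothing.
It also fails if it takes over 131 s, if anything falls off the work surface, if the arm or the gripper's body presses on something with over 40 N, if the wrist force passes 120 N, or if a joint passes its speed limit or range.

## Working session

There is one attempt and no reset: what is moved stays moved. The work goes in short steps, Python scripts to look and compute and a tool call to move; the robot and the scene stay as the last step left them, time stands still between calls to the robot, and variables do not carry over. Pictures are saved under pics/ and viewed, and the job is handed in when it is done.

Besides the shell and the picture viewer there is one more tool, called after "Emit:" as name(argument=value, ...) on one line, values as JSON. servo_tool: Moves the arm, as the interface text tells. Its arguments: {"type":"object","properties":{"rows":{"type":"array","items":{"type":"array","items":{"type":"number"}}}},"required":["rows"]}

```bash
mkdir -p pics
python3 - <<'E'
from cell import r,optics,order
import cv2
s=r.sense();print(s)
for n in("scene","top","wrist"):
    c=optics.camera(n);cv2.imwrite(f"pics/{n}0.png",c["img"][:,:,::-1]);print(n,{k:v for k,v in c.items() if k!="img"})
E
```

```text
{'t': 0.0, 'qpos': array([-73.52418986,  19.13145407,   2.28431687,  84.01291546,
        -0.76801995,  76.96391351,  -3.35310279]), 'qvel': array([ 0.03027394, -0.08375126,  0.00420408, -0.02814575, -0.00359574,
        0.10134674, -0.04447259]), 'effort': array([-7.02376256e-04, -6.56353855e+01,  1.33466564e+00, -4.03813291e+01,
       -6.00079307e-02,  4.45980148e-02,  1.61015582e-04]), 'ee_pos': array([245.01577622, 601.53875597, 221.64677337]), 'ee_rot': array([-1.79907147e+02,  5.97514267e-03,  1.57838354e+02]), 'force': array([-0.02015528, -0.10012818,  0.48536081]), 'torque': array([0.00610792, 0.05482605, 0.00859248]), 'opening': 86.92891362194806}
scene {'vertical_fov': 42.4640359365617, 'cx': 320.5074192673114, 'cy': 233.76359106733616, 'cam_to_world': array([[-4.56463637e-01,  6.36643988e-01, -6.21550787e-01,
         1.16340212e+03],
       [ 8.89738923e-01,  3.28473322e-01, -3.16969913e-01,
         3.32846209e+02],
       [ 2.36586168e-03, -6.97703167e-01, -7.16383064e-01,
         8.16894588e+02],
       [ 0.00000000e+00,  0.00000000e+00,  0.00000000e+00,
         1.0
[... 212 characters left out ...]
   [-9.99770308e-01,  2.14137587e-02, -8.84764940e-04,
         1.12886799e+01],
       [-1.02686033e-03, -8.90955357e-02, -9.96022556e-01,
         9.25632830e+02],
       [ 0.00000000e+00,  0.00000000e+00,  0.00000000e+00,
         1.00000000e+00]])}
wrist {'vertical_fov': 65.70646984690485, 'cx': 322.32524351626273, 'cy': 237.673580065361, 'T_tool_cam': array([[ 4.19746649e-04, -9.59296748e-01, -2.82399668e-01,
         7.81790383e+01],
       [ 9.99999867e-01,  3.17620682e-04,  4.07415865e-04,
        -5.92197304e-02],
       [-3.01136740e-04, -2.82399801e-01,  9.59296754e-01,
        -1.63542060e+02],
       [ 0.00000000e+00,  0.00000000e+00,  0.00000000e+00,
         1.00000000e+00]])}
```

View pics/top0.png

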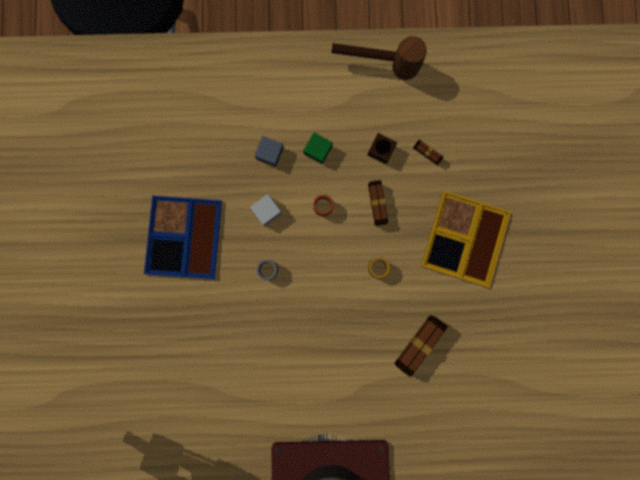

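View pics/scene0.png

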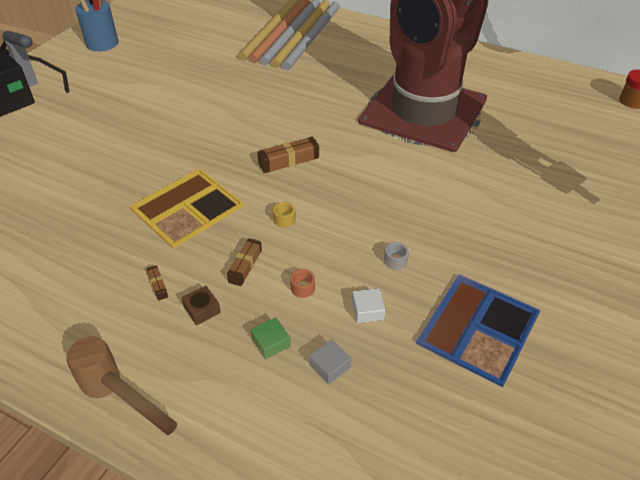

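View pics/wrist0.png

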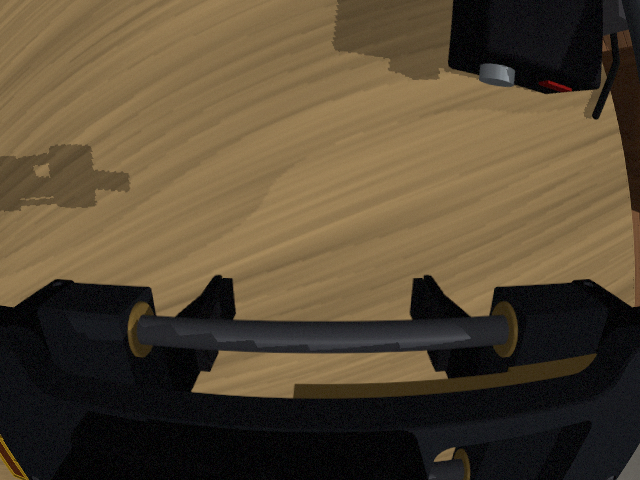

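```bash
cat > h.py <<'E'
import numpy as np,cv2
from cell import r,optics,order
def ray(c,u,v):
    f=240/np.tan(np.radians(c["vertical_fov"]/2)); M=c["cam_to_world"]
    d=M[:3,:3]@np.array([(u-c["cx"])/f,(v-c["cy"])/f,1]); return M[:3,3],d
def p2w(c,u,v,z):
    o,d=ray(c,u,v); return o+d*(z-o[2])/d[2]
def w2p(c,p):
    f=240/np.tan(np.radians(c["vertical_fov"]/2)); M=c["cam_to_world"]
    q=M[:3,:3].T@(np.array(p,float)-M[:3,3]); return c["cx"]+f*q[0]/q[2],c["cy"]+f*q[1]/q[2]
def crop(c,x0,y0,w,h,k,name):
    im=c["img"][y0:y0+h,x0:x0+w,::-1]
    cv2.imwrite(name,cv2.resize(im,None,fx=k,fy=k,interpolation=cv2.INTER_CUBIC))
E
python3 - <<'E'
from h import *
c=optics.camera("top");s=optics.camera("scene")
crop(c,240,120,200,150,4,"pics/t_a.png")
crop(c,120,180,130,110,6,"pics/t_b.png")
crop(c,410,180,120,115,5,"pics/t_c.png")
crop(s,210,220,200,150,4,"pics/s_a.png")
E
```

```text
(no output)
```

View pics/t_a.png

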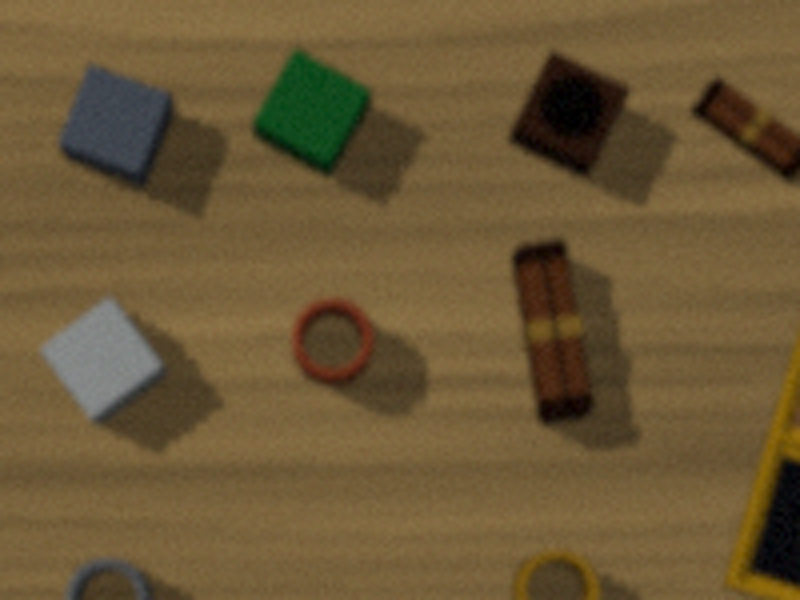

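View pics/t_b.png

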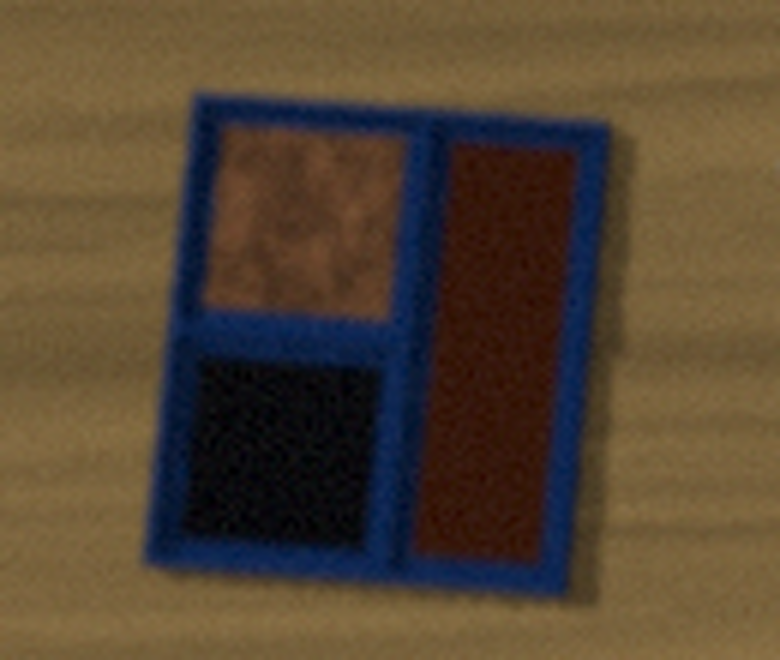

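View pics/t_c.png

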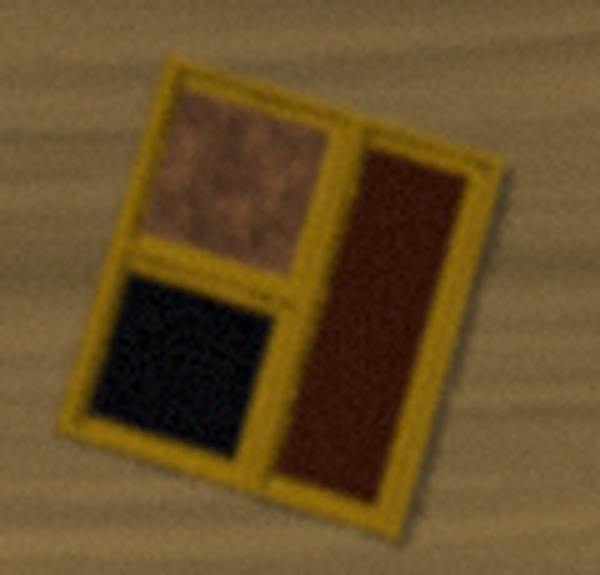

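View pics/s_a.png

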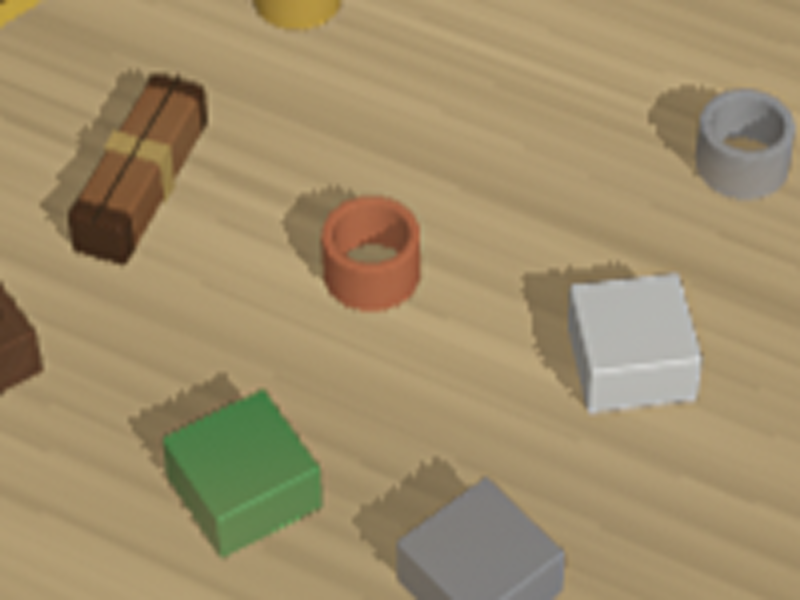

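```bash
cat > est.py <<'E'
from h import *
c=optics.camera("top");s=optics.camera("scene")
def P(X,Y,z,o=(240,120,4)):
    return p2w(c,o[0]+(X+.5)/o[2]-.5,o[1]+(Y+.5)/o[2]-.5,z)
def yaw(a,b): d=b-a; return np.degrees(np.arctan2(d[1],d[0]))
a,b=P(92,66,28),P(173,98,28);print("steel edge",np.linalg.norm(b-a),yaw(a,b)%90)
a,b=P(42,350,28),P(108,300,28);print("nylon edge",np.linalg.norm(b-a),yaw(a,b)%90)
a,b=P(108,300,28),P(163,366,28);print("nylon edge2",np.linalg.norm(b-a),yaw(a,b)%90)
print("steel c",P(119,120,28),"nylon c",P(102,357,28),"copper top c",P(333,340,28), "brass", p2w(c,379,268,28))
a,b=(P(540,245,26)),P(567,415,26);print("clamp",np.linalg.norm(b-a),yaw(a,b)%180,P(553,328,26))
B=(120,180,6);Y=(410,180,5)
for n,o,q in(("blue",B,[(195,95),(612,122),(570,595),(148,565)]),("yel",Y,[(170,58),(503,158),(405,540),(62,432)])):
    w=[P(*k,8,o) for k in q]; m=sum(w)/4
    print(n,m,[np.linalg.norm(w[i]-w[(i+1)%4]) for i in range(4)],yaw(w[3],w[0]),yaw(w[2],w[1]),yaw(w[1],w[0])-90,yaw(w[2],w[3])-90)
E
python3 est.py
```

```text
steel edge 44.951433841220506 66.79664774045104
nylon edge 41.86949090554023 36.50100404755133
nylon edge2 43.99123805690377 38.561291378966786
steel c [699.71145223 109.14645217  28.        ] nylon c [577.36502244 119.14229639  28.        ] copper top c [583.53446627   2.18977792  28.        ] brass [ 453.08127431 -107.09939403   28.        ]
clamp 88.17648983901893 7.042375479192458 [ 587.6242507  -109.54806995   26.        ]
blue [526.58925907 290.73581164   8.        ] [np.float64(144.63672039107485), np.float64(163.09554849368615), np.float64(144.18168151803), np.float64(162.36423833417624)] -4.9718190528334665 -5.132370502648652 -4.981787300830888 -5.272178091376247
yel [ 509.83930091 -291.61870023    8.        ] [np.float64(142.7652524938517), np.float64(163.5018122402608), np.float64(145.40383406492379), np.float64(162.21763146807524)] -18.415127588574205 -17.49149662788394 -18.299676358180562 -18.79942940058197
```

```bash
cat > ov.py <<'E'
from h import *
def R(t): t=np.radians(t);return np.array([[np.cos(t),-np.sin(t)],[np.sin(t),np.cos(t)]])
OB={"steel":(699.7,109.1,-23.2,46,46,28),"nylon":(577.4,119.1,37.5,46,46,28),"clamp":(587.6,-109.5,7,90,26,26),
"blue":(526.6,290.7,-5.1,164,144,8),"yel":(509.8,-291.6,-18.2,164,144,8)}
RG={"copper":(583.5,2.2),"brass":(453.1,-107.1)}
WELL={"cork":(40,30),"felt":(-40,30),"long":(0,-40)}
def well(t,w): x,y,a=OB[t][:3]; return np.array([x,y])+R(a)@np.array(WELL[w])
def draw(c,k):
    im=cv2.resize(np.ascontiguousarray(c["img"][:,:,::-1]),None,fx=k,fy=k,interpolation=cv2.INTER_CUBIC)
    def pl(pts):
        q=np.array([[(u+.5)*k-.5,(v+.5)*k-.5] for u,v in (w2p(c,p) for p in pts)])
        cv2.polylines(im,[np.round(q).astype(int)],True,(255,0,255),1)
    for x,y,a,l,w,h in OB.values():
        for z in (0,h):
            pl([[*(np.array([x,y])+R(a)@np.array([l/2*i,w/2*j])),z] for i,j in((1,1),(1,-1),(-1,-1),(-1,1))])
    for x,y in RG.values():
        for z in (0,28): pl([[x+21*np.cos(t),y+21*np.sin(t),z] for t in np.linspace(0,6.28,40)])
    return im
if __name__=="__main__":
    a=draw(optics.camera("top"),4);b=draw(optics.camera("scene"),3)
    cv2.imwrite("pics/o1.png",a[480:1080,960:1760]);cv2.imwrite("pics/o2.png",b[600:1180,380:1160])
    cv2.imwrite("pics/o3.png",np.hstack([a[740:1180,560:910],a[740:1180,1680:2060]]));cv2.imwrite("pics/o4.png",b[800:1200,1130:1650])
    for t in("blue","yel"):
        for w in WELL: print(t,w,well(t,w))
E
python3 ov.py
```

```text
blue cork [569.10847152 317.02546009]
blue felt [489.42518629 324.13700384]
blue long [523.04422813 250.85835738]
yel cork [ 557.16892962 -275.59423519]
yel felt [ 481.17116549 -250.60744171]
yel long [ 497.30660326 -329.59888206]
```

View pics/o1.png

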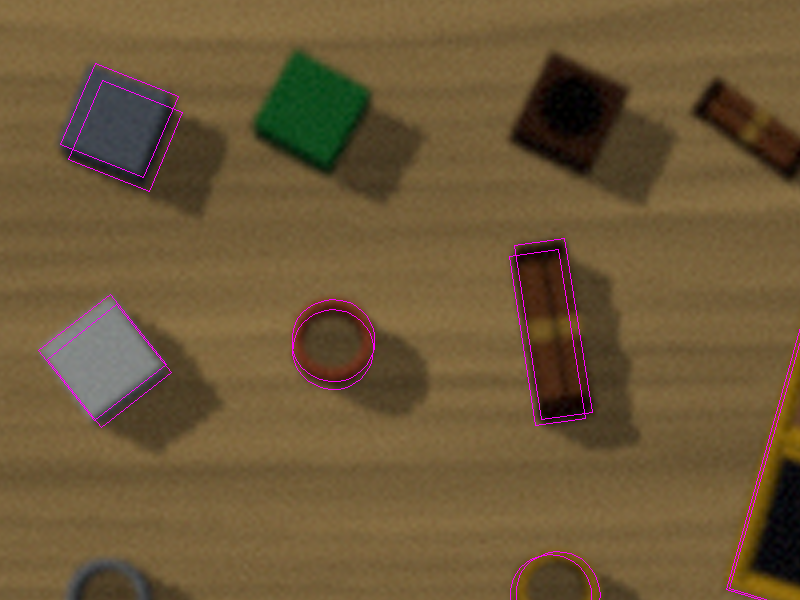

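View pics/o2.png

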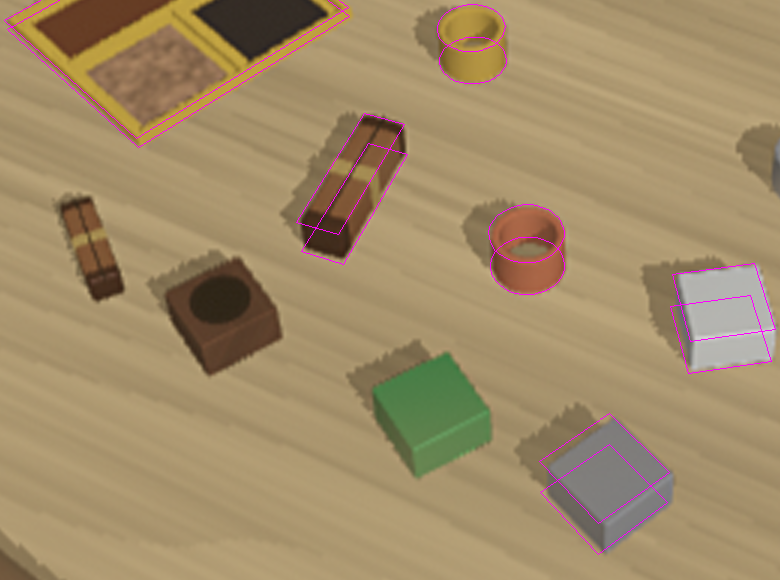

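View pics/o3.png

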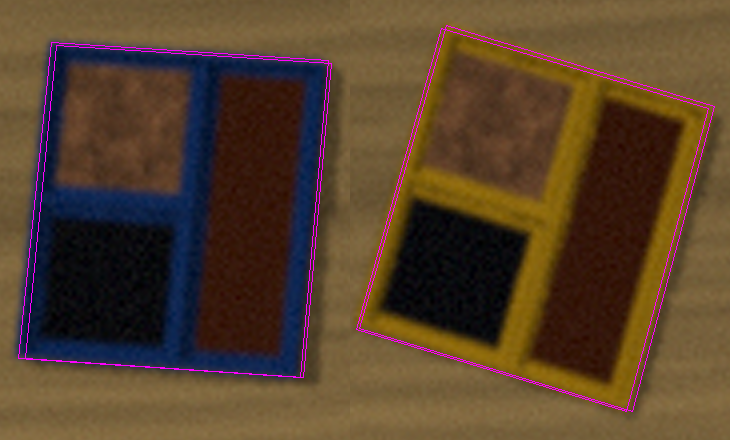

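View pics/o4.png

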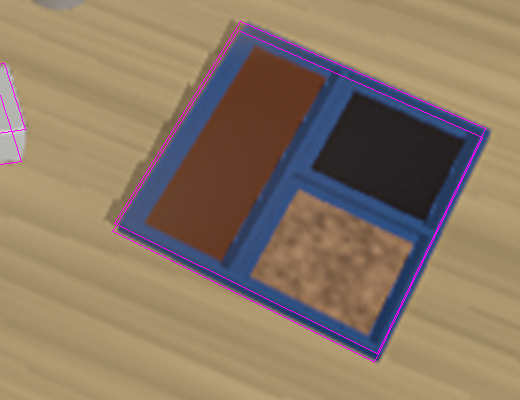

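```bash
cat > go.py <<'E'
import sys
from h import *
def go(x,y,z,yaw):
    s=r.sense();p=s["ee_pos"];a=np.radians(s["ee_rot"][2])
    d=np.array([x,y,z])-p
    dx=d[0]*np.cos(a)+d[1]*np.sin(a);dy=d[0]*np.sin(a)-d[1]*np.cos(a);dz=-d[2]
    rr=-((yaw-s["ee_rot"][2]+180)%360-180)
    print("t %.2f pos %s rot %s F %s open %.1f"%(s["t"],p.round(1),s["ee_rot"].round(2),s["force"].round(1),s["opening"]))
    print("row cm/rad: dx %.2f dy %.2f dz %.2f roll %.3f"%(dx/10,dy/10,dz/10,np.radians(rr)), "rows>=%d"%max(np.linalg.norm(d)/62.5+1,abs(rr)/10.7+1))
go(*map(float,sys.argv[1:5]))
E
python3 go.py 700.7 111 110 66.8
```

```text
t 0.45 pos [245.2 601.9 222.5] rot [-179.99   -0.    157.84] F [ 0.1 -0.3  1.3] open 87.0
row cm/rad: dx -60.71 dy -28.28 dz 11.25 roll 1.589 rows>=11
```

Emit:
servo_tool(rows=[[-5,-2.4,1,0.13,8.7],[-10.2,-4.8,2,0.26,8.7],[-15.3,-7.2,3,0.4,8.7],[-20.4,-9.6,4,0.53,8.7],[-25.5,-11.9,5,0.66,8.7],[-30.5,-14.2,6,0.8,8.7],[-35.5,-16.6,7,0.93,8.7],[-40.5,-19,8,1.06,8.7],[-45.5,-21.3,9,1.2,8.7],[-50.6,-23.6,10,1.33,8.7],[-55.7,-26,11,1.46,8.7],[-60.7,-28.3,11.25,1.589,8.7]])

```text
t: 1.95
ee_pos: [701.3, 109.6, 109.3]
ee_rot: [-180.0, 0.0, 66.6]
force: [0.5, -0.1, 1.0]
opening: 87.0
```

```bash
python3 go.py 700.7 111 110 66.8
python3 - <<'E'
from h import *
s=r.sense();c=optics.camera("wrist");cv2.imwrite("pics/w1.png",c["img"][:,:,::-1]);print(s["ee_pos"])
E
```

```text
t 1.95 pos [701.3 109.6 109.3] rot [-1.7996e+02  3.0000e-02  6.6570e+01] F [ 0.5 -0.1  1. ] open 87.0
row cm/rad: dx 0.10 dy -0.11 dz -0.07 roll -0.004 rows>=1
[701.32607283 109.6071645  109.3137774 ]
```

View pics/w1.png

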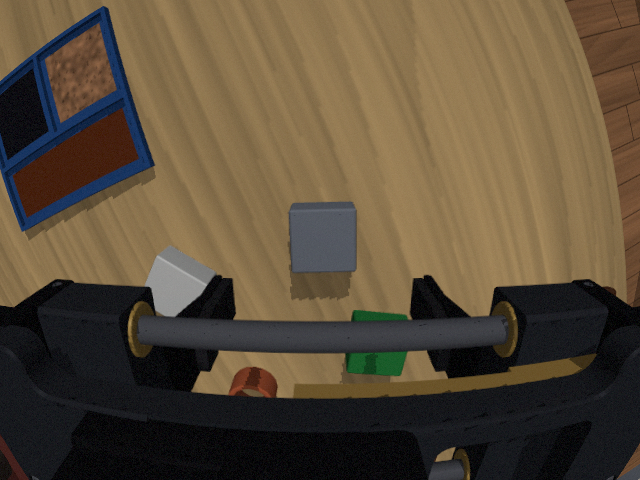

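```bash
cat >> h.py <<'E'
def wp2w(c,s,u,v,z):
    from scipy.spatial.transform import Rotation as Ro
    f=240/np.tan(np.radians(c["vertical_fov"]/2)); x,y=u-c["cx"],v-c["cy"];q=np.hypot(x,y)+1e-9;t=q/f
    d=np.array([np.sin(t)*x/q,np.sin(t)*y/q,np.cos(t)])
    T=c["T_tool_cam"];W=Ro.from_euler("xyz",s["ee_rot"],degrees=True).as_matrix()
    o=W@T[:3,3]+s["ee_pos"];d=W@T[:3,:3]@d
    return o+d*(z-o[2])/d[2]
E
python3 - <<'E'
from h import *
s=r.sense();c=optics.camera("wrist")
k=[wp2w(c,s,*q,28) for q in((291,210),(356,209),(356,271),(292,272))]
print(np.array(k).round(1),sum(k)/4,[np.linalg.norm(k[i]-k[i-1]) for i in range(4)])
print(wp2w(c,s,323.5,203,0))
E
python3 go.py 700.7 111 7.8 66.8
```

```text
[[695.4 132.2  28. ]
 [735.7 114.9  28. ]
 [718.4  73.5  28. ]
 [676.7  91.5  28. ]] [706.53212596 103.02853905  28.        ] [np.float64(44.8592746944414), np.float64(43.82098605014645), np.float64(44.856188898496654), np.float64(45.39717762770474)]
[715.2455675  122.43161839   0.        ]
t 2.05 pos [703.3 102.8 109.4] rot [179.83   0.23  66.14] F [ 0.4 -0.5  0.1] open 86.9
row cm/rad: dx 0.64 dy -0.56 dz 10.16 roll -0.011 rows>=2
```

```bash
python3 - <<'E'
from h import *
for i in range(12):
    c=optics.camera("wrist");s=r.sense();print(s["t"],s["ee_pos"].round(1),s["ee_rot"].round(2))
s=r.sense();c=optics.camera("wrist");cv2.imwrite("pics/w2.png",c["img"][180:330,220:430,::-1].repeat(3,0).repeat(3,1))
E
python3 go.py 700.7 111 7.8 66.8
```

```text
2.1 [701.9 106.4 109.4] [1.7993e+02 1.4000e-01 6.6460e+01]
2.15 [701.  109.4 109.6] [-1.7999e+02  5.0000e-02  6.6690e+01]
2.2 [700.4 111.2 109.7] [-179.96    0.     66.83]
2.25 [700.1 112.4 109.9] [-1.7995e+02 -4.0000e-02  6.6910e+01]
2.3 [700.  112.8 110.1] [-1.7996e+02 -5.0000e-02  6.6940e+01]
2.35 [700.  112.9 110.2] [-1.7997e+02 -6.0000e-02  6.6950e+01]
2.4 [700.1 112.7 110.3] [-1.7998e+02 -6.0000e-02  6.6940e+01]
2.45 [700.1 112.4 110.3] [-1.7999e+02 -4.0000e-02  6.6920e+01]
2.5 [700.2 112.1 110.4] [-1.7999e+02 -4.0000e-02  6.6890e+01]
2.55 [700.3 111.8 110.3] [-1.800e+02 -3.000e-02  6.687e+01]
2.6 [700.4 111.6 110.3] [ 1.800e+02 -2.000e-02  6.685e+01]
2.65 [700.5 111.4 110.3] [ 1.800e+02 -2.000e-02  6.684e+01]
t 2.70 pos [700.5 111.2 110.2] rot [ 1.800e+02 -1.000e-02  6.682e+01] F [0.3 0.  0.7] open 87.0
row cm/rad: dx -0.01 dy 0.03 dz 10.24 roll 0.000 rows>=2
```

View pics/w2.png

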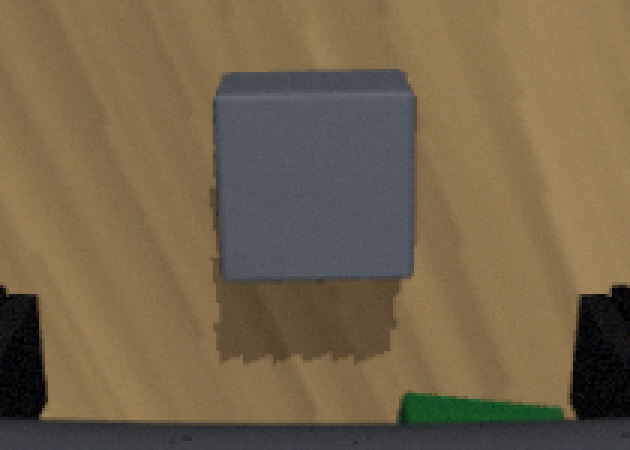

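Run:
```python
from h import *
s=r.sense();c=optics.camera("wrist")
k=[wp2w(c,s,*q,28) for q in((292.3,211.3),(357.5,211),(357,271.5),(294,272.5))]
print(sum(k)/4,[np.linalg.norm(k[i]-k[i-1]) for i in range(4)])
```

```text
[702.5017096  112.36107171  28.        ] [np.float64(44.47095489061896), np.float64(44.197990329773354), np.float64(43.96430572403208), np.float64(44.874131492327685)]
```

Emit:
servo_tool(rows=[[0.1,0,3,0,8.7],[0.1,0,6,0,8.7],[0.1,0,8.5,0,8.7],[0.1,0,9.7,0,8.7],[0.1,0,10.2,0,8.7],[0.1,0,10.2,0,8.7],[0.1,0,10.2,0,4],[0.1,0,10.2,0,4],[0.1,0,10.2,0,4],[0.1,0,10.2,0,4],[0.1,0,10.2,0,4],[0.1,0,10.2,0,4]])

```text
t: 4.25
ee_pos: [701.2, 111.6, 8.1]
ee_rot: [180.0, 0.0, 66.8]
force: [0.6, -0.7, -0.2]
opening: 46.3
```

Emit:
servo_tool(rows=[[0,0,-1,0,4],[0,0,-3,0,4],[0,0,-6,0,4],[0,0,-8,0,4],[0,0,-9,0,4],[0,0,-9,0,4],[0,0,-9,0,4]])

```text
t: 5.12
ee_pos: [700.3, 111.8, 96.9]
ee_rot: [-179.9, 0.1, 66.8]
force: [0.0, 0.5, -5.0]
opening: 45.8
```

```bash
python3 go.py 569.1 317 95 84.9
```

```text
t 5.12 pos [700.3 111.8  96.9] rot [-1.7992e+02  6.0000e-02  6.6800e+01] F [ 0.   0.5 -5. ] open 45.8
row cm/rad: dx 13.70 dy -20.14 dz 0.19 roll -0.316 rows>=4
```

Emit:
servo_tool(rows=[[1,-1.5,0,-0.03,4],[3,-4.4,0,-0.07,4],[5.5,-8,0,-0.13,4],[8,-11.8,0,-0.19,4],[10.5,-15.5,0,-0.25,4],[12.5,-18.4,0,-0.29,4],[13.4,-19.7,0,-0.316,4],[13.7,-20.1,0,-0.316,4],[13.7,-20.1,0,-0.316,4],[13.7,-20.1,0,-0.316,4],[13.7,-20.1,0,-0.316,4],[13.7,-20.1,0,-0.316,4]])

```text
t: 6.62
ee_pos: [570.6, 316.3, 98.1]
ee_rot: [180.0, 0.0, 84.8]
force: [0.0, 0.1, -4.5]
opening: 45.5
```

```bash
python3 go.py 569.1 317 12 84.9
python3 - <<'E'
from h import *
c=optics.camera("wrist");cv2.imwrite("pics/w3.png",c["img"][:,:,::-1])
E
```

```text
t 6.62 pos [570.6 316.3  98.1] rot [1.7999e+02 1.0000e-02 8.4850e+01] F [ 0.   0.1 -4.5] open 45.5
row cm/rad: dx 0.05 dy -0.15 dz 8.61 roll -0.001 rows>=2
```

View pics/w3.png

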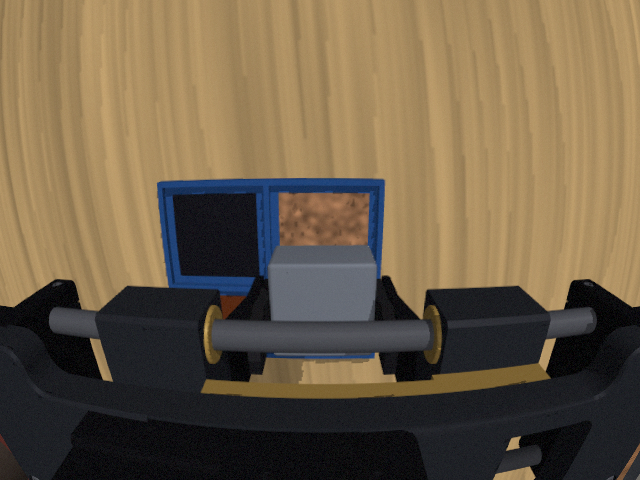

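Run:
```python
from h import *; from ov import *
s=r.sense();c=optics.camera("wrist")
for q,l in(((383.5,181),(82,72)),((158,184),(-82,72))): print(wp2w(c,s,*q,8),np.array(OB["blue"][:2])+R(OB["blue"][2])@np.array(l))
```

```text
[615.97899558 356.58047623   8.        ] [614.67575674 355.12562437]
[453.78757722 371.29148078   8.        ] [451.32502201 369.70428905]
```

Emit:
servo_tool(rows=[[0.15,0,2,0,4],[0.15,0,5,0,4],[0.15,0,7.3,0,4],[0.15,0,8.3,0,4],[0.15,0,8.65,0,4],[0.15,0,8.65,0,4],[0.15,0,8.65,0,4],[0.15,0,8.65,0,4]])

```text
t: 7.72
ee_pos: [570.7, 318.6, 12.0]
ee_rot: [180.0, -0.0, 84.9]
force: [-0.3, 1.0, -4.5]
opening: 45.9
```

Emit:
servo_tool(rows=[[0,0,0,0,6],[0,0,0,0,6],[0,0,0,0,6],[0,0,0,0,6],[0,0,-1,0,6],[0,0,-3,0,6],[0,0,-6,0,6],[0,0,-9,0,6],[0,0,-10,0,6],[0,0,-10,0,6]])

```text
t: 8.98
ee_pos: [570.7, 318.7, 112.6]
ee_rot: [179.9, -0.1, 84.9]
force: [-0.3, 0.1, 0.0]
opening: 59.9
```

```bash
python3 go.py 453.1 -107.1 100 70
```

```text
t 8.97 pos [570.7 318.7 112.6] rot [ 1.7993e+02 -7.0000e-02  8.4900e+01] F [-0.3  0.1  0. ] open 59.9
row cm/rad: dx -43.45 dy -7.93 dz 1.26 roll 0.260 rows>=8
```

Emit:
servo_tool(rows=[[-2,-0.4,0,-0.04,7],[-6,-1.1,0,-0.08,7],[-11,-2,0,-0.12,7.5],[-16,-2.9,0,-0.16,7.5],[-21,-3.8,0,-0.2,7.5],[-26,-4.7,0,-0.25,7.5],[-31,-5.6,0,-0.3,7.5],[-36,-6.6,0,-0.35,7.5],[-40,-7.3,0.4,-0.4,7.5],[-42.5,-7.7,0.8,-0.43,7.5],[-43.3,-7.9,1.2,-0.438,7.5],[-43.4,-7.9,1.2,-0.438,7.5]])

```text
t: 10.48
ee_pos: [452.6, -106.5, 98.8]
ee_rot: [-179.9, -0.0, 110.0]
force: [0.2, 0.2, 0.2]
opening: 75.2
```

Emit:
servo_tool(rows=[[0,0,0,0,7.5],[0,0,0,0,7.5],[0,0,0,0,7.5],[0,0,0,0,7.5]])

```text
t: 10.98
ee_pos: [453.2, -106.6, 99.6]
ee_rot: [180.0, 0.0, 110.0]
force: [-0.9, 0.0, -0.8]
opening: 75.3
```

```bash
python3 go.py 453.1 -107.1 8 110
python3 - <<'E'
from h import *
c=optics.camera("wrist");cv2.imwrite("pics/w4.png",c["img"][:,:,::-1])
E
```

```text
t 10.97 pos [ 453.2 -106.6   99.6] rot [179.99   0.   110.02] F [-0.9  0.  -0.8] open 75.3
row cm/rad: dx -0.04 dy -0.03 dz 9.16 roll 0.000 rows>=2
```

View pics/w4.png

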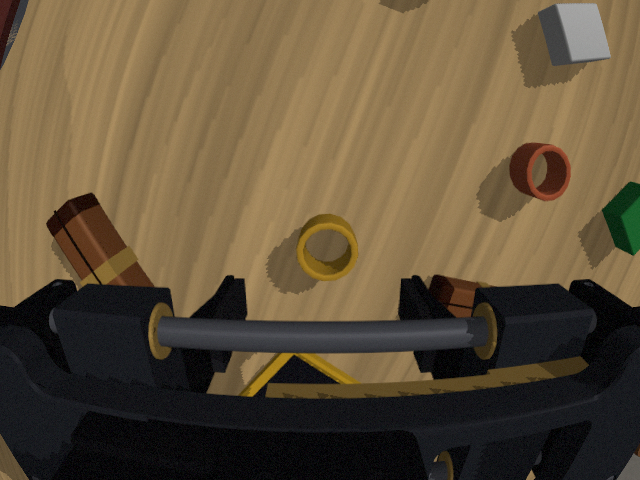

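```bash
python3 - <<'E'
from h import *
s=r.sense();c=optics.camera("wrist")
p=wp2w(c,s,328,250,28);print(p)
E
python3 go.py 454 -106.5 8 110
```

```text
[ 456.24848065 -105.41188402   28.        ]
t 11.07 pos [ 453.1 -106.8   99.6] rot [180.   0. 110.] F [-0.3 -0.1 -0.5] open 75.1
row cm/rad: dx -0.00 dy 0.09 dz 9.16 roll 0.000 rows>=2
```

Emit:
servo_tool(rows=[[0,0.18,2.5,0,7.5],[0,0.18,5.5,0,7.5],[0,0.18,8,0,7.5],[0,0.18,9,0,7.5],[0,0.18,9.15,0,7.5],[0,0.18,9.15,0,7.5],[0,0.18,9.15,0,3.5],[0,0.18,9.15,0,3.5],[0,0.18,9.15,0,3.5],[0,0.18,9.15,0,3.5],[0,0.18,9.15,0,3.5],[0,0.18,9.15,0,3.5]])

```text
t: 12.58
ee_pos: [454.9, -106.2, 8.2]
ee_rot: [180.0, 0.0, 110.0]
force: [-0.8, 0.7, 1.9]
opening: 41.5
```

Emit:
servo_tool(rows=[[0,0,-1,0,3.5],[0,0,-3,0,3.5],[0,0,-6,0,3.5],[0,0,-8,0,3.5],[0,0,-9,0,3.5],[0,0,-9,0,3.5],[0,0,-9,0,3.5]])

```text
t: 13.45
ee_pos: [454.2, -106.1, 97.4]
ee_rot: [-179.9, -0.0, 110.0]
force: [-0.2, 0.1, -1.1]
opening: 41.5
```

```bash
python3 go.py 490.5 325 100 174.9
```

```text
t 13.45 pos [ 454.2 -106.1   97.4] rot [-1.7994e+02 -2.0000e-02  1.1000e+02] F [-0.2  0.1 -1.1] open 41.5
row cm/rad: dx 39.28 dy 18.15 dz -0.26 roll -1.133 rows>=7
```

Emit:
servo_tool(rows=[[1.6,0.7,0,-0.05,3.5],[4.6,2.1,0,-0.13,3.5],[8.5,3.9,0,-0.25,3.5],[13,6,0,-0.37,3.5],[17.5,8.1,0,-0.5,3.5],[22,10.1,0,-0.63,3.5],[26.5,12.2,0,-0.76,3.5],[31,14.3,0,-0.9,3.5],[35,16.2,0,-1.02,3.5],[37.8,17.5,0,-1.1,3.5],[39,18,0,-1.13,3.5],[39.3,18.15,0,-1.133,3.5]])

```text
t: 14.95
ee_pos: [490.3, 325.4, 97.4]
ee_rot: [-179.9, -0.0, 175.0]
force: [1.1, -0.4, -1.1]
opening: 41.9
```

Emit:
servo_tool(rows=[[0,0,0,0,3.5],[0,0,0,0,3.5],[0,0,0,0,3.5],[0,0,0,0,3.5]])

```text
t: 15.45
ee_pos: [491.0, 324.8, 98.2]
ee_rot: [180.0, 0.0, 174.9]
force: [0.2, -0.3, -1.5]
opening: 41.9
```

```bash
python3 go.py 490.5 325 12 174.9
python3 - <<'E'
from h import *
c=optics.camera("wrist");cv2.imwrite("pics/w5.png",c["img"][:,:,::-1])
E
```

```text
t 15.45 pos [491.  324.8  98.2] rot [180.     0.   174.88] F [ 0.2 -0.3 -1.5] open 41.9
row cm/rad: dx 0.05 dy 0.02 dz 8.62 roll -0.000 rows>=2
```

View pics/w5.png

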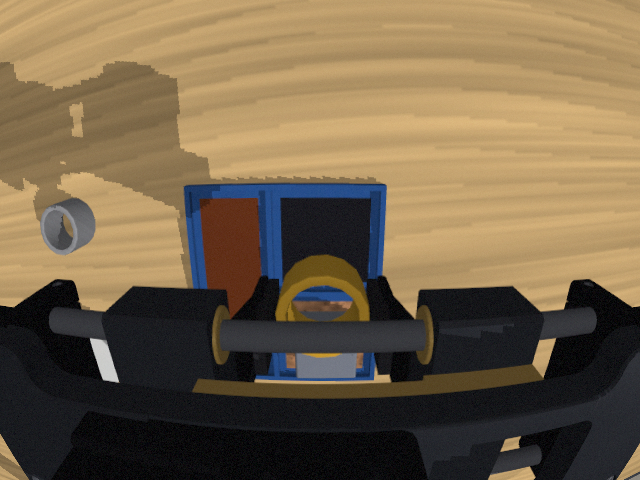

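Emit:
servo_tool(rows=[[0,0,2,0,3.5],[0,0,5,0,3.5],[0,0,7.5,0,3.5],[0,0,8.4,0,3.5],[0,0,8.7,0,3.5],[0,0,8.7,0,3.5],[0,0,8.7,0,3.5],[0,0,8.7,0,3.5]])

```text
t: 16.5
ee_pos: [491.3, 325.4, 11.6]
ee_rot: [180.0, 0.0, 174.9]
force: [-0.5, 0.0, -1.5]
opening: 41.4
```

Emit:
servo_tool(rows=[[0,0,0,0,5.5],[0,0,0,0,5.5],[0,0,0,0,5.5],[0,0,0,0,5.5],[0,0,-1,0,5.5],[0,0,-3,0,5.5],[0,0,-6,0,5.5],[0,0,-9,0,5.5],[0,0,-10,0,5.5],[0,0,-10,0,5.5]])

```text
t: 17.75
ee_pos: [491.2, 325.3, 111.5]
ee_rot: [179.9, 0.0, 174.9]
force: [0.3, 0.1, -0.3]
opening: 54.7
```

```bash
python3 go.py 587.6 -109.5 100 97
```

```text
t 17.75 pos [491.2 325.3 111.5] rot [1.7995e+02 4.0000e-02 1.7491e+02] F [ 0.3  0.1 -0.3] open 54.7
row cm/rad: dx -13.46 dy -42.45 dz 1.15 roll 1.360 rows>=8
```

Emit:
servo_tool(rows=[[-0.5,-1.6,0,-0.02,6],[-1.6,-5,0,-0.04,6],[-3.1,-9.8,0,-0.07,6],[-4.6,-14.6,0,-0.1,6],[-6.2,-19.5,0,-0.12,6],[-7.7,-24.3,0,-0.14,6],[-9.2,-29.1,0,-0.16,6],[-10.8,-34,0,-0.18,6],[-12.2,-38.5,0.4,-0.2,6],[-13.1,-41.3,0.8,-0.21,6],[-13.4,-42.3,1.1,-0.21,6],[-13.5,-42.5,1.1,-0.21,6]])

```text
t: 19.25
ee_pos: [587.0, -109.7, 98.9]
ee_rot: [180.0, -0.1, -173.1]
force: [0.8, 1.1, 0.0]
opening: 59.8
```

Emit:
servo_tool(rows=[[0,0,0,0,6],[0,0,0,0,6],[0,0,0,0,6],[0,0,0,0,6]])

```text
t: 19.75
ee_pos: [587.8, -109.8, 100.2]
ee_rot: [180.0, 0.0, -173.0]
force: [-0.9, -0.2, 0.5]
opening: 59.4
```

```bash
python3 go.py 587.6 -109.5 8 187
python3 - <<'E'
from h import *
c=optics.camera("wrist");cv2.imwrite("pics/w6.png",c["img"][:,:,::-1])
E
```

```text
t 19.75 pos [ 587.8 -109.8  100.2] rot [ 1.7999e+02  1.0000e-02 -1.7303e+02] F [-0.9 -0.2  0.5] open 59.4
row cm/rad: dx 0.01 dy 0.03 dz 9.22 roll -0.000 rows>=2
```

View pics/w6.png

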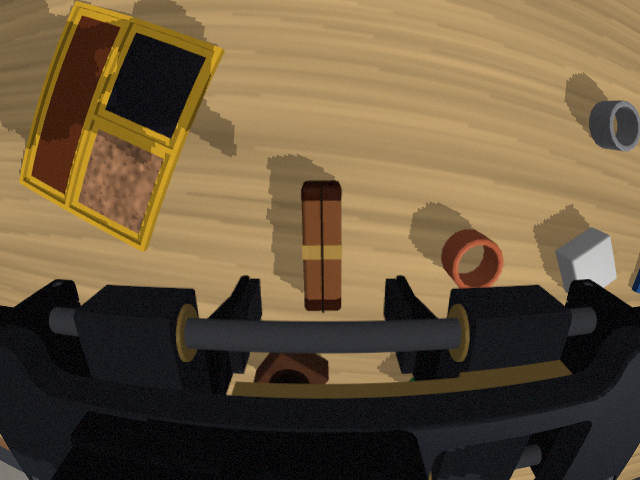

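Emit:
servo_tool(rows=[[0,0,2.5,0,6],[0,0,5.5,0,6],[0,0,8,0,6],[0,0,9,0,6],[0,0,9.2,0,6],[0,0,9.2,0,6],[0,0,9.2,0,2],[0,0,9.2,0,2],[0,0,9.2,0,2],[0,0,9.2,0,2],[0,0,9.2,0,2],[0,0,9.2,0,2]])

```text
t: 21.3
ee_pos: [587.7, -110.2, 8.1]
ee_rot: [-180.0, -0.0, -173.1]
force: [1.2, 0.3, 1.3]
opening: 25.9
```

Emit:
servo_tool(rows=[[0,0,-1,0,2],[0,0,-3,0,2],[0,0,-6,0,2],[0,0,-8,0,2],[0,0,-9,0,2],[0,0,-9,0,2],[0,0,-9,0,2]])

```text
t: 22.18
ee_pos: [587.1, -110.0, 97.2]
ee_rot: [180.0, -0.1, -173.1]
force: [0.1, 0.4, -1.6]
opening: 25.5
```

```bash
python3 go.py 524.3 251.5 100 174.9
```

```text
t 22.18 pos [ 587.1 -110.    97.2] rot [ 1.7998e+02 -8.0000e-02 -1.7305e+02] F [ 0.1  0.4 -1.6] open 25.5
row cm/rad: dx 1.86 dy 36.64 dz -0.28 roll 0.210 rows>=6
```

Emit:
servo_tool(rows=[[0.1,1.5,0,0.01,2],[0.2,4.5,0,0.03,2],[0.4,8.5,0,0.05,2],[0.6,13,0,0.08,2],[0.8,17.5,0,0.11,2],[1.1,22,0,0.14,2],[1.3,26.5,0,0.17,2],[1.5,31,0,0.19,2],[1.7,34,0,0.2,2],[1.8,35.8,0,0.21,2],[1.86,36.4,0,0.21,2],[1.86,36.5,0,0.21,2]])

```text
t: 23.68
ee_pos: [524.9, 249.3, 97.4]
ee_rot: [-179.9, -0.0, 174.9]
force: [0.8, -0.0, -0.9]
opening: 25.7
```

Emit:
servo_tool(rows=[[0,0,0,0,2],[0,0,0,0,2],[0,0,0,0,2],[0,0,0,0,2]])

```text
t: 24.18
ee_pos: [525.2, 249.7, 98.1]
ee_rot: [-180.0, 0.0, 174.9]
force: [0.3, -0.5, -0.7]
opening: 26.2
```

```bash
python3 go.py 524.3 251 11.4 174.9
python3 - <<'E'
from h import *
c=optics.camera("wrist");cv2.imwrite("pics/w7.png",c["img"][:,:,::-1])
E
```

```text
t 24.18 pos [525.2 249.7  98.1] rot [-180.      0.    174.89] F [ 0.3 -0.5 -0.7] open 26.2
row cm/rad: dx 0.10 dy 0.12 dz 8.67 roll -0.000 rows>=2
```

View pics/w7.png

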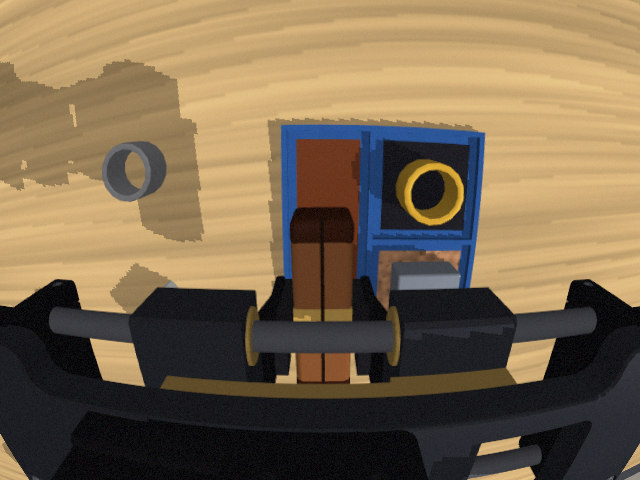

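Emit:
servo_tool(rows=[[0.05,0.05,2,0,2],[0.05,0.05,5,0,2],[0.05,0.05,7.5,0,2],[0.05,0.05,8.4,0,2],[0.05,0.05,8.7,0,2],[0.05,0.05,8.7,0,2],[0.05,0.05,8.7,0,2],[0.05,0.05,8.7,0,2]])

```text
t: 25.22
ee_pos: [525.0, 250.7, 11.6]
ee_rot: [180.0, 0.0, 174.9]
force: [1.0, 0.2, -0.8]
opening: 26.0
```

Emit:
servo_tool(rows=[[0,0,0,0,3.7],[0,0,0,0,3.7],[0,0,0,0,3.7],[0,0,0,0,3.7],[0,0,-1,0,3.7],[0,0,-3,0,3.7],[0,0,-6,0,3.7],[0,0,-9,0,3.7],[0,0,-10,0,3.7],[0,0,-10,0,3.7]])

```text
t: 26.48
ee_pos: [524.9, 250.6, 111.5]
ee_rot: [180.0, 0.0, 174.9]
force: [-0.3, -0.4, -0.7]
opening: 36.9
```

```bash
python3 go.py 577.4 119.1 100 127.5
```

```text
t 26.48 pos [524.9 250.6 111.5] rot [1.7996e+02 5.0000e-02 1.7491e+02] F [-0.3 -0.4 -0.7] open 36.9
row cm/rad: dx -6.39 dy -12.63 dz 1.15 roll 0.827 rows>=5
```

Emit:
servo_tool(rows=[[-0.5,-1,0,0.05,5],[-1.5,-3,0,0.15,6],[-2.8,-5.5,0,0.3,7],[-4.2,-8.3,0,0.45,8],[-5.3,-10.6,0.5,0.6,8],[-6.1,-12,1,0.75,8],[-6.4,-12.6,1.1,0.827,8],[-6.4,-12.6,1.1,0.827,8],[-6.4,-12.6,1.1,0.827,8],[-6.4,-12.6,1.1,0.827,8],[-6.4,-12.6,1.1,0.827,8]])

```text
t: 27.85
ee_pos: [577.1, 119.6, 100.1]
ee_rot: [180.0, -0.0, 127.6]
force: [0.7, 0.6, -0.2]
opening: 80.0
```

```bash
python3 go.py 577.4 119.1 8 127.5
python3 - <<'E'
from h import *
c=optics.camera("wrist");cv2.imwrite("pics/w8.png",c["img"][:,:,::-1])
E
```

```text
t 27.85 pos [577.1 119.6 100.1] rot [ 1.8000e+02 -1.0000e-02  1.2758e+02] F [ 0.7  0.6 -0.2] open 80.0
row cm/rad: dx -0.05 dy -0.01 dz 9.21 roll 0.001 rows>=2
```

View pics/w8.png

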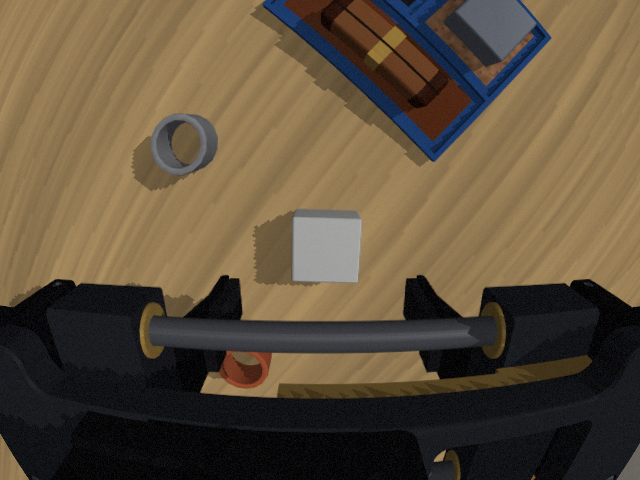

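Emit:
servo_tool(rows=[[0,0.15,2.5,0,8],[0,0.15,5.5,0,8],[0,0.15,8,0,8],[0,0.15,9,0,8],[0,0.15,9.2,0,8],[0,0.15,9.2,0,8],[0,0.15,9.2,0,4],[0,0.15,9.2,0,4],[0,0.15,9.2,0,4],[0,0.15,9.2,0,4],[0,0.15,9.2,0,4],[0,0.15,9.2,0,4]])

```text
t: 29.4
ee_pos: [578.5, 120.2, 8.1]
ee_rot: [180.0, 0.0, 127.5]
force: [-0.2, 1.0, 1.2]
opening: 46.4
```

Emit:
servo_tool(rows=[[0,0,-1,0,4],[0,0,-3,0,4],[0,0,-6,0,4],[0,0,-8,0,4],[0,0,-9,0,4],[0,0,-9,0,4],[0,0,-9,0,4]])

```text
t: 30.28
ee_pos: [577.8, 120.1, 97.2]
ee_rot: [-179.9, -0.0, 127.5]
force: [0.3, -0.7, -0.9]
opening: 45.7
```

```bash
python3 go.py 557.5 -275.5 100 71.8
```

```text
t 30.27 pos [577.8 120.1  97.2] rot [-1.7992e+02 -2.0000e-02  1.2753e+02] F [ 0.3 -0.7 -0.9] open 45.7
row cm/rad: dx -30.13 dy -25.72 dz -0.28 roll 0.973 rows>=7
```

Emit:
servo_tool(rows=[[-1.2,-1,0,0.05,4],[-3.6,-3.1,0,0.13,4],[-6.9,-5.9,0,0.23,4],[-10.4,-8.9,0,0.34,4],[-13.9,-11.9,0,0.45,4],[-17.4,-14.9,0,0.56,4],[-20.9,-17.8,0,0.68,4],[-24.3,-20.7,0,0.8,4],[-27.2,-23.2,0,0.9,4],[-29.2,-24.9,0,0.96,4],[-30,-25.6,0,0.973,4],[-30.1,-25.7,0,0.973,4]])

```text
t: 31.78
ee_pos: [557.0, -276.3, 98.0]
ee_rot: [-180.0, 0.0, 71.7]
force: [-0.4, 0.3, -1.6]
opening: 46.1
```

Emit:
servo_tool(rows=[[0,0,0,0,4],[0,0,0,0,4],[0,0,0,0,4],[0,0,0,0,4]])

```text
t: 32.28
ee_pos: [558.1, -274.7, 98.1]
ee_rot: [180.0, -0.0, 71.8]
force: [-0.9, -0.1, 0.4]
opening: 46.1
```

```bash
python3 go.py 557.5 -275.5 11.4 71.8
python3 - <<'E'
from h import *
c=optics.camera("wrist");cv2.imwrite("pics/w9.png",c["img"][:,:,::-1])
E
```

```text
t 32.27 pos [ 558.1 -274.7   98.1] rot [180.    -0.    71.82] F [-0.9 -0.1  0.4] open 46.1
row cm/rad: dx -0.10 dy -0.04 dz 8.67 roll 0.000 rows>=2
```

View pics/w9.png

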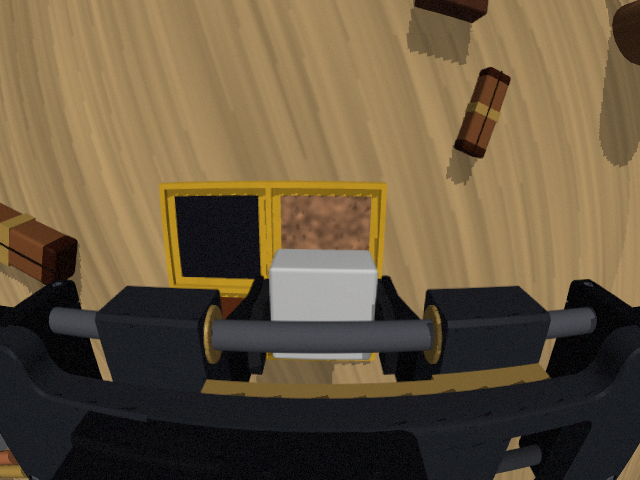

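Same geometry as the good blue placement (tray corners at (160,185) and (386,184)). I'll lower and release.

Emit:
servo_tool(rows=[[0,0,2,0,4],[0,0,5,0,4],[0,0,7.5,0,4],[0,0,8.4,0,4],[0,0,8.7,0,4],[0,0,8.7,0,4],[0,0,8.7,0,4],[0,0,8.7,0,4]])

```text
t: 33.33
ee_pos: [558.2, -275.2, 11.2]
ee_rot: [180.0, 0.0, 71.8]
force: [-0.5, -0.4, -0.9]
opening: 46.0
```

Emit:
servo_tool(rows=[[0,0,0,0,6],[0,0,0,0,6],[0,0,0,0,6],[0,0,0,0,6],[0,0,-1,0,6],[0,0,-3,0,6],[0,0,-6,0,6],[0,0,-9,0,6],[0,0,-10,0,6],[0,0,-10,0,6]])

```text
t: 34.58
ee_pos: [558.4, -275.2, 112.0]
ee_rot: [179.9, -0.0, 71.8]
force: [-0.1, -0.4, -0.4]
opening: 60.0
```

```bash
python3 go.py 583.5 2.2 100 120
```

```text
t 34.58 pos [ 558.4 -275.2  112. ] rot [ 1.7991e+02 -2.0000e-02  7.1790e+01] F [-0.1 -0.4 -0.4] open 60.0
row cm/rad: dx 27.13 dy -6.28 dz 1.20 roll -0.841 rows>=5
```

Emit:
servo_tool(rows=[[1.2,-0.3,0,-0.05,7.5],[3.6,-0.8,0,-0.13,7.5],[7,-1.6,0,-0.25,7.5],[11,-2.5,0,-0.37,7.5],[15,-3.5,0,-0.5,7.5],[19,-4.4,0,-0.6,7.5],[22.5,-5.2,0.3,-0.7,7.5],[25.3,-5.9,0.7,-0.8,7.5],[26.7,-6.2,1.1,-0.83,7.5],[27.1,-6.3,1.1,-0.84,7.5],[27.1,-6.3,1.1,-0.84,7.5],[27.1,-6.3,1.1,-0.84,7.5]])

```text
t: 36.08
ee_pos: [582.9, 0.6, 100.2]
ee_rot: [-180.0, 0.0, 119.8]
force: [0.5, 0.2, 0.3]
opening: 75.3
```

Emit:
servo_tool(rows=[[0,0,0,0,7.5],[0,0,0,0,7.5],[0,0,0,0,7.5],[0,0,0,0,7.5]])

```text
t: 36.58
ee_pos: [582.9, 2.0, 100.0]
ee_rot: [-180.0, 0.0, 119.9]
force: [0.2, 0.2, 0.7]
opening: 75.1
```

```bash
python3 go.py 583.5 2.2 8 120
python3 - <<'E'
from h import *
c=optics.camera("wrist");cv2.imwrite("pics/w10.png",c["img"][:,:,::-1])
E
```

```text
t 36.58 pos [582.9   2.  100. ] rot [-180.     0.   119.9] F [0.2 0.2 0.7] open 75.1
row cm/rad: dx -0.01 dy 0.07 dz 9.20 roll -0.002 rows>=2
```

View pics/w10.png

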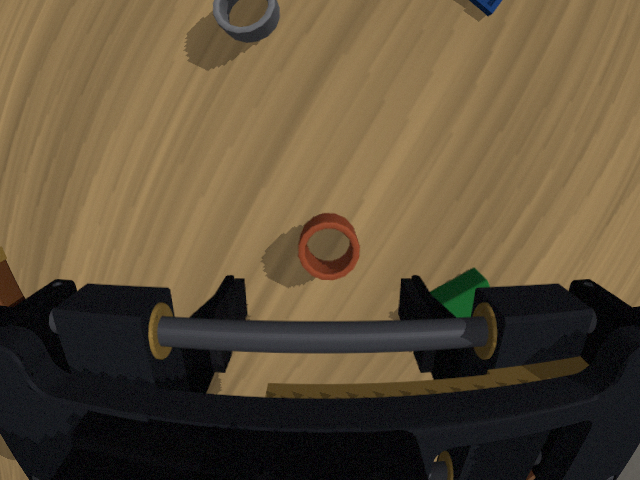

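Emit:
servo_tool(rows=[[0,0.2,2.5,0,7.5],[0,0.2,5.5,0,7.5],[0,0.2,8,0,7.5],[0,0.2,9,0,7.5],[0,0.2,9.2,0,7.5],[0,0.2,9.2,0,7.5],[0,0.2,9.2,0,3.5],[0,0.2,9.2,0,3.5],[0,0.2,9.2,0,3.5],[0,0.2,9.2,0,3.5],[0,0.2,9.2,0,3.5],[0,0.2,9.2,0,3.5]])

```text
t: 38.12
ee_pos: [584.8, 3.1, 8.2]
ee_rot: [180.0, 0.0, 119.9]
force: [0.4, 0.8, 1.0]
opening: 41.0
```

Emit:
servo_tool(rows=[[0,0,-1,0,3.5],[0,0,-3,0,3.5],[0,0,-6,0,3.5],[0,0,-8,0,3.5],[0,0,-9,0,3.5],[0,0,-9,0,3.5],[0,0,-9,0,3.5]])

```text
t: 39.0
ee_pos: [584.0, 3.1, 97.2]
ee_rot: [-179.9, -0.0, 119.9]
force: [-0.0, 0.3, -2.0]
opening: 41.2
```

```bash
python3 go.py 481.5 -250.5 100 161.8
```

```text
t 39.00 pos [584.    3.1  97.2] rot [-1.7993e+02 -3.0000e-02  1.1992e+02] F [-0.   0.3 -2. ] open 41.2
row cm/rad: dx -16.87 dy -21.53 dz -0.28 roll -0.731 rows>=5
```

Emit:
servo_tool(rows=[[-0.7,-0.9,0,-0.03,3.5],[-2,-2.6,0,-0.08,3.5],[-3.9,-5,0,-0.16,3.5],[-6,-7.7,0,-0.25,3.5],[-8.2,-10.5,0,-0.35,3.5],[-10.4,-13.3,0,-0.45,3.5],[-12.6,-16.1,0,-0.55,3.5],[-14.7,-18.8,0,-0.65,3.5],[-16,-20.4,0,-0.7,3.5],[-16.7,-21.3,0,-0.73,3.5],[-16.9,-21.5,0,-0.731,3.5],[-16.9,-21.5,0,-0.731,3.5]])

```text
t: 40.5
ee_pos: [482.4, -250.3, 97.6]
ee_rot: [-180.0, -0.1, 161.8]
force: [1.4, 0.4, -1.4]
opening: 41.4
```

Emit:
servo_tool(rows=[[0,0,0,0,3.5],[0,0,0,0,3.5],[0,0,0,0,3.5],[0,0,0,0,3.5]])

```text
t: 41.0
ee_pos: [482.6, -250.6, 98.1]
ee_rot: [-180.0, 0.0, 161.8]
force: [-0.0, 0.1, -2.0]
opening: 41.5
```

```bash
python3 go.py 481.5 -250.5 11.4 161.8
python3 - <<'E'
from h import *
c=optics.camera("wrist");cv2.imwrite("pics/w11.png",c["img"][:,:,::-1])
E
```

```text
t 41.00 pos [ 482.6 -250.6   98.1] rot [-180.     0.   161.8] F [-0.   0.1 -2. ] open 41.5
row cm/rad: dx 0.10 dy -0.03 dz 8.67 roll -0.000 rows>=2
```

View pics/w11.png

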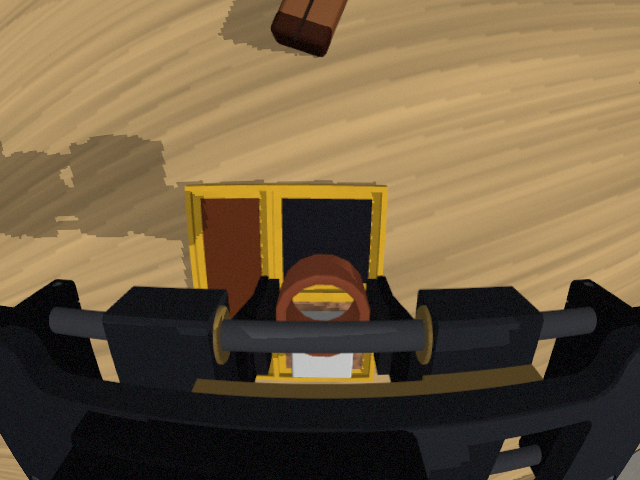

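The copper ring is held over the felt well, in the same layout as the brass one. I'll lower it, release, then move clear so I can check.

Emit:
servo_tool(rows=[[0,0,2,0,3.5],[0,0,5,0,3.5],[0,0,7.5,0,3.5],[0,0,8.4,0,3.5],[0,0,8.7,0,3.5],[0,0,8.7,0,3.5],[0,0,8.7,0,3.5],[0,0,8.7,0,3.5]])

```text
t: 42.05
ee_pos: [482.9, -250.8, 11.6]
ee_rot: [180.0, 0.1, 161.8]
force: [-0.3, -0.0, -1.2]
opening: 41.2
```

Emit:
servo_tool(rows=[[0,0,0,0,5.5],[0,0,0,0,5.5],[0,0,0,0,5.5],[0,0,0,0,5.5],[0,0,-1,0,5.5],[0,0,-3,0,5.5],[0,0,-6,0,5.5],[0,0,-9,0,5.5],[0,0,-12,0,5.5],[0,0,-15,0,5.5],[0,0,-16,0,5.5],[0,0,-16,0,5.5]])

```text
t: 43.55
ee_pos: [482.7, -250.7, 171.4]
ee_rot: [180.0, 0.1, 161.8]
force: [0.2, 0.3, 0.4]
opening: 54.5
```

```bash
python3 go.py 380 -520 180 161.8
```

```text
t 43.55 pos [ 482.7 -250.7  171.4] rot [1.7998e+02 6.0000e-02 1.6179e+02] F [0.2 0.3 0.4] open 54.5
row cm/rad: dx 1.34 dy -28.79 dz -0.86 roll -0.000 rows>=5
```

Emit:
servo_tool(rows=[[0.1,-2,0,0.1,5.5],[0.3,-6,0,0.2,5.5],[0.5,-11,0,0.3,5.5],[0.8,-16,0,0.4,5.5],[1,-21,0,0.5,5.5],[1.2,-25,0,0.6,5.5],[1.3,-28,0,0.7,5.5],[1.3,-28.8,0,0.73,5.5],[1.3,-28.8,0,0.73,5.5],[1.3,-28.8,0,0.73,5.5]])

```text
t: 44.8
ee_pos: [381.2, -518.8, 170.7]
ee_rot: [180.0, -0.1, 120.1]
force: [0.4, 0.9, -0.7]
opening: 54.7
```

Run:
```python
from h import *
c=optics.camera("top");s=optics.camera("scene")
cv2.imwrite("pics/f0.png",s["img"][:,:,::-1])
crop(c,120,120,400,170,2,"pics/f1.png")
a=cv2.resize(s["img"][260:395,405:550,::-1],None,fx=4,fy=4,interpolation=2);b=cv2.resize(s["img"][140:275,115:260,::-1],None,fx=4,fy=4,interpolation=2)
cv2.imwrite("pics/f2.png",a);cv2.imwrite("pics/f3.png",b)
```

```text
(no output)
```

View pics/f0.png

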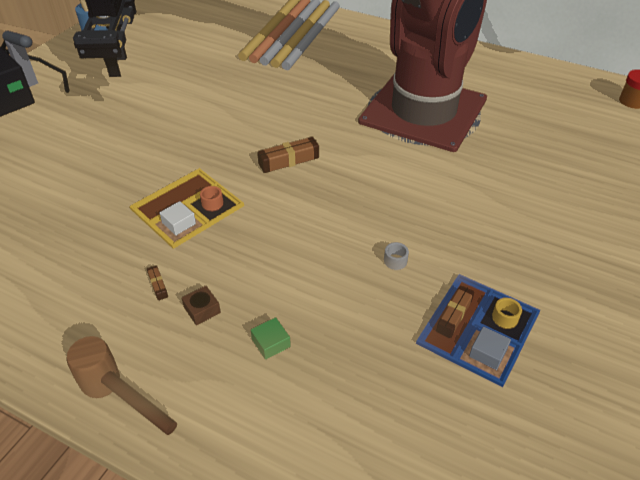

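View pics/f1.png

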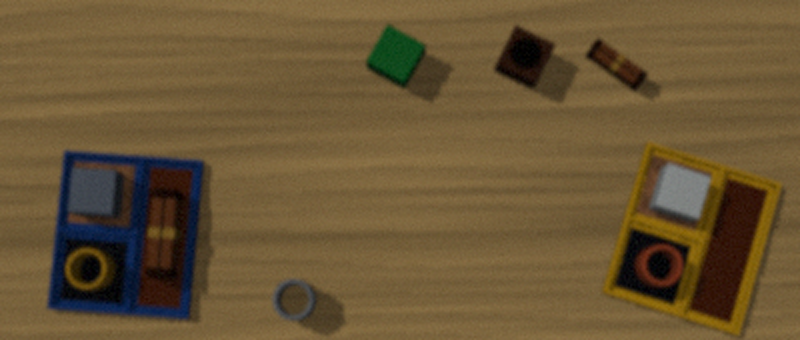

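View pics/f2.png

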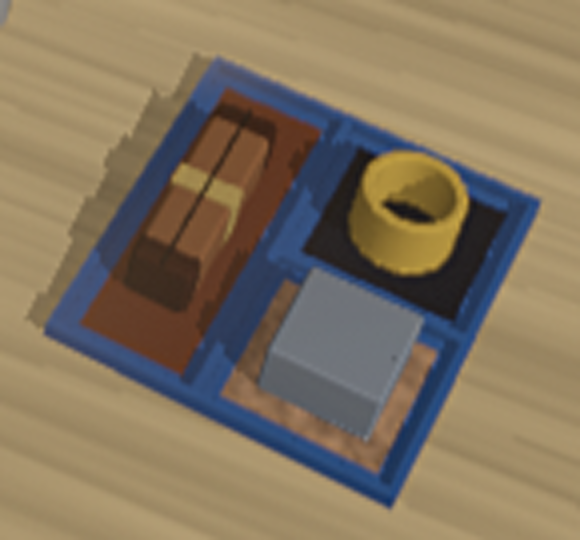

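View pics/f3.png

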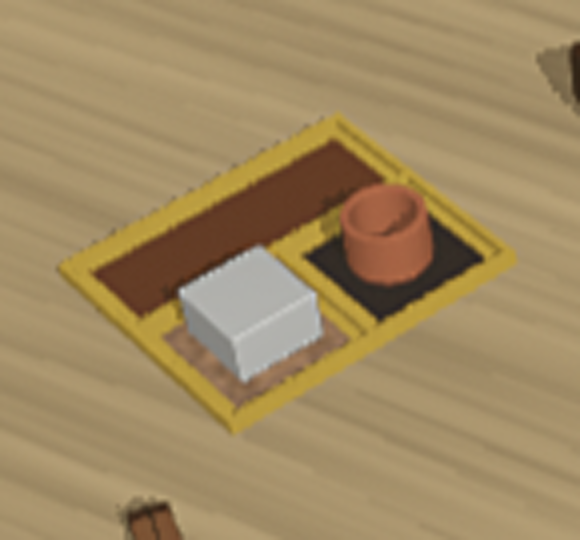

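All five items sit flat inside their wells, the rings are upright, and the arm is clear. The steel ring (scene pixel 397,256) and the doming block (201,304) haven't moved.

```bash
python3 -c "
from h import *
print(order.finish_job(), r.sense()['t'])"
```

```text
the job is handed in; nothing more can be done
the job is handed in; nothing more can be done
```

Both kits are made up and the job is handed in, at about 45 s on the robot's clock. I placed the items in the order asked:
- **Blue tray:** steel block in the cork well, brass ring in the felt well, middle-sized clamp in the leather-lined well.
- **Yellow tray:** nylon block in the cork well, copper ring in the felt well. The long well is empty.

The last scene and top pictures, taken after the arm moved clear, show all five items inside their rims, flat on the floors, with both rings standing on end. The steel ring, doming block, green block and the other two clamps look unmoved.

No check failed or disagreed by more than a few millimetres. One early position reading was off because the arm was still swinging after a fast move. I let it settle and measured again before reaching for anything. The objects came down the last 1 mm or less when released.

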